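# Stamp the voucher and put the stamper back in its rest

## Robot

A 7-joint arm with a two-finger parallel gripper is mounted at the origin on the work surface. World frame = base frame: x ahead of the robot, y to its left, z up, the work surface at z = 0. Lengths are in m, angles in rad, forces in N, time in s.
With the tool pointing down it reaches from about 0.425 to 0.925 m from the base axis. Payload 6.8 kg.
Tool frame: the origin (TCP) lies midway between the tips of the shut fingers; the grasp point (between the pads) lies 19 mm behind it; x points along the fingers, z is the direction in which the jaws open and shut, and the axes are right-handed (so a half turn about x gives the same grasp; the last joint's range is limited). The gripper opens to 85 mm and grips with 20 to 120 N. Pads are 22 mm wide; open, the fingers measure 114 mm over their backs; the gripper's body (76 mm by 85 mm) begins 54 mm behind the grasp point. The pads swing forward as they close: fully open they stand 13 mm farther back than shut.
Start: joints at [1.029, 0.477, 0.022, 1.555, -0.011, 1.109, -0.083], TCP at [0.284, -0.612, 0.231] pointing down, gripper open.
Joint ranges: [-2.96, 2.96], [-0.34, 2.1], [-1.41, 1.46], [0.24, 2.44], [-1.37, 4.51], [0.17, 1.92], [-2.96, 2.96]. Speed limits (rad/s): [2.39, 2.39, 3.14, 3.14, 3.14, 3.14, 3.14].

## Interface

Orientations are given as a unit quaternion [w, x, y, z].
In Python, from station import bot gives the robot as it stands. The module is installed in compiled form; this text tells all that it offers.
- The arm moves only by the shell command python3 -m jog 'ROWS' [FORCE]. ROWS is text: rows parted by semicolons, each of 7 numbers parted by spaces: the shift along the tool's x, y, z in mm, then the turn, a rotation vector about the tool's x, y, z in units of 6 degrees (1.0 is 6 degrees), then the finger opening in mm, from 0 to 85.4. A call has 1 to 5 rows; each row shifts and turns the commanded pose from where the row before left it, along the tool's axes as they then stand; what a row does not reach is not made up. A row lasts 1/10 s, in which the tool goes at most 50 mm and 8.59 degrees, less where a joint would pass 70% of its speed; a pose out of reach is approached as far as the arm can. A call with a gripper value outside its range is refused whole. The fingers move at their own pace and stop on an object; FORCE is the grip in N (left out, the last holds). Time passes only in rows, so rows that do not move let the fingers close. It gives the time, the measured TCP pose, the force and the opening at its end, in the units of the state.
- bot.get_obs(): the state, without advancing time (a new reading comes with each control period).
- bot.read_camera(name): name is "scene" or "top"; returns (picture, depth): 480x640x3 uint8, red, green, blue; 480x640 float32, m along the optical axis (not along the pixel's ray), 0 where there is no reading.
- bot.calibration(name): a dict with "fx", "fy", "cx", "cy" (pixels), "T" (4x4, takes a point from camera to world coordinates). Camera axes: x right, y up, looking along -z (the intrinsics and any distortion apply to the point x, -y, -z); pixel columns grow to the right and rows downward; lengths in m; the calibration is good to about 2 mm. A picture is of the moment at which its call begins. calibration takes no time and is no camera call.
- bot.hand_in(): hands the job in, once; it reports no verdict.
The state is a dict: "t": time; "q": joint angles; "joint_vel": joint speeds; "joint_torque": joint torques, N m; "eef_pos": TCP position; "tool_rot": TCP orientation; "contact_force": force on the tool from outside, world axes, zero at the start; "torque": the same for the moment, N m; "gripper_width": opening from 0.0 (shut) to 1.0 (fully open).
Only numpy, scipy, OpenCV 4.12 (cv2) and the standard library are available. Lean on these libraries where they do the work, as an engineer would, in place of code of your own. Each camera call takes 0.05 s, during which the arm holds its last target.

## Task

The spring stamper is lying on its side on the desk. Stand it upright inside the printed box on the voucher pad, square with the box, push its cap all the way down without crushing it, and let it spring back up. Then put the stamper away, standing upright in the small wooden rest, let go of it, and leave the other things on the desk where they are.

Things in the scene. Friction and masses are not known exactly. Their poses are not given: they have to be found in the camera images.
- stamper: Loose grey spring stamper with a black push cap, 0.14 to 0.28 kg. Origin: centre of the frame's underside; z points to the cap. Frame: flat block 44 mm along x, 36 along y, z = 0 to 52 mm. Dark rubber band at the foot. Centre of mass near z = 31 mm. At the start it lies on a 44 x 52 mm face: own y straight up, own x and z level, origin 18 mm above the desk.
- cap_top (a point): Centre of the top face of the push cap; axes as the stamper's. The cap is 38 mm along x and 30 mm along y, edges rounded 5 mm, and stands 30 mm out of the frame when up (top 82 mm from the underside). It slides 10 mm into the frame against a spring: about 2.7 N to start it, 9 N to bottom it.
- plunger (a joint): How far the push cap is pushed in: 0 = up, 0.010 m = fully down against its stop.
- stamp_box (a point): Centre of the printed box on the voucher pad, on the paper, 8 mm above the desk; z up, axes as the pad's. The box is a thin dark outline, 60 mm along x by 52 mm along y; the stamper's 44 mm side goes along the 60 mm side, either way round. Pad and rest may lie on either side of the desk.
- form: Voucher pad: white paper, 150 mm along its x by 110 mm along its y, 8 mm thick, fixed to the desk; origin at the centre of its underside. The box centre lies 20 mm from the pad's centre towards its own -x; a blue binding strip runs along the +x edge.
- rest: Stamp rest: shallow open wooden tray fixed to the desk, 78 mm along its x by 68 mm along its y outside, rim 16 mm high, walls and floor 6 mm thick (inside 66 x 56 mm, floor 6 mm above the desk). Origin at the centre of its underside, z up. The stamper stands in it at any heading that fits.
- tape: Bystander: dark grey desk tape dispenser with a clear roll, 130 mm along its x, 55 mm along its y, 70 mm high, origin at the centre of its underside.
- calculator: Bystander: grey desk calculator lying flat, 140 mm along its x, 85 mm along its y, 19 mm high, origin at the centre of its underside.
- punch: Bystander: white and black two-hole paper punch, 100 mm along its x, 125 mm along its y, 62 mm high, origin at the centre of its underside.
Not all that is in view belongs to the job. Leave any purple or yellow look-alike of the stamper alone.

How it is judged:
By the outcome, as a careful person would: the job done as asked, in the order asked, and still so for the second after the job is handed in, with the robot touching nothing.
It also fails if it takes over 72 s, if anything falls off the work surface, if the arm or the gripper's body presses on something with over 40 N, if the wrist force passes 120 N, or if a joint passes its speed limit or range.

## Working session

There is one attempt and no reset: what is moved stays moved. The work goes in short steps, Python scripts to look and compute and a shell command to move; the robot and the scene stay as the last step left them, time stands still between calls to the robot, and variables do not carry over. Pictures are saved under pics/ and viewed, and the job is handed in when it is done.

```bash
mkdir -p pics; ls; python3 - <<'E'
from station import bot
import cv2,numpy as np
print(bot.get_obs())
for n in ("scene","top"):
    im,d=bot.read_camera(n); cv2.imwrite(f"pics/{n}0.png",im[:,:,::-1]); np.save(f"pics/{n}0.npy",d)
    print(n,bot.calibration(n), d.min(),d.max())
E
```

```text
pics
{'t': 0.0, 'q': array([ 1.02889214,  0.47776488,  0.02234025,  1.55646284, -0.01150984,
        1.10929338, -0.08309003]), 'joint_vel': array([-0.00144765,  0.00069203,  0.00166882,  0.00105755, -0.00039147,
        0.00092438, -0.00174324]), 'joint_torque': array([ 6.65163716e-04, -5.96447539e+01,  1.60798028e+00, -2.81196767e+01,
        1.23563441e-02,  9.27410438e-03, -2.57534555e-05]), 'eef_pos': array([ 0.28345818, -0.61194231,  0.23034453]), 'tool_rot': array([ 0.59533311,  0.38097848,  0.5964507 , -0.38036884]), 'contact_force': array([ 0.05848757,  0.53837742, -0.70471467]), 'torque': array([-0.03183256,  0.00368009, -0.04754196]), 'gripper_width': 1.0007349343411085}
scene {'fx': 455.40545346061185, 'fy': 455.40545346061185, 'cx': 325.07371776590344, 'cy': 237.1909372924223, 'T': array([[-0.09463616, -0.52711127,  0.84451034,  1.51521955],
       [ 0.99534419, -0.06567227,  0.07054853,  0.08581309],
       [ 0.01827399,  0.8472549 ,  0.53087211,  0.64855841],
       [ 0.        ,  0.        ,  0.        ,  1.        ]])} 0.0 3.7213032
top {'fx': 574.976364036111, 'fy': 574.976364036111, 'cx': 323.89214789275314, 'cy': 234.66145299569897, 'T': array([[-0.02506929,  0.99349944, -0.11104234,  0.41697323],
       [-0.99950176, -0.0270404 , -0.01628046, -0.00178126],
       [-0.01917726,  0.11057888,  0.99368232,  1.56318521],
       [ 0.        ,  0.        ,  0.        ,  1.        ]])} 0.0 2.4826863
```

View pics/scene0.png

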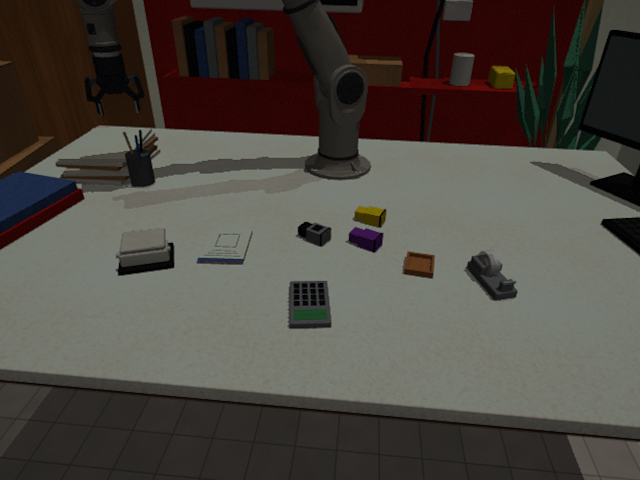

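View pics/top0.png

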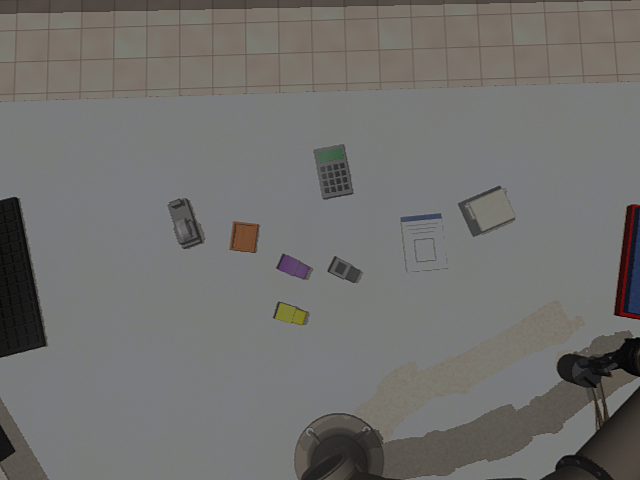

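```bash
cat > h.py <<'E'
import numpy as np,cv2
from station import bot
def ray(n,uv):
    c=bot.calibration(n);uv=np.atleast_2d(uv).astype(float)
    d=np.c_[(uv[:,0]-c['cx'])/c['fx'],-(uv[:,1]-c['cy'])/c['fy'],-np.ones(len(uv))]
    return c['T'][:3,3],d@c['T'][:3,:3].T
def plane(n,uv,z):
    o,d=ray(n,uv);return o+d*((z-o[2])/d[:,2])[:,None]
def proj(n,p):
    c=bot.calibration(n);p=np.atleast_2d(p)
    q=(p-c['T'][:3,3])@c['T'][:3,:3]
    return np.c_[c['cx']+c['fx']*q[:,0]/-q[:,2],c['cy']-c['fy']*q[:,1]/-q[:,2]]
E
python3 - <<'E'
import cv2,numpy as np
t=cv2.imread('pics/top0.png');s=cv2.imread('pics/scene0.png')
def crop(im,x,y,w,h,k): return np.clip(cv2.resize(im[y:y+h,x:x+w],None,fx=k,fy=k,interpolation=cv2.INTER_NEAREST).astype(float)*1.5,0,255).astype('u1')
a=np.hstack([crop(t,320,245,50,40,8),crop(t,395,208,58,70,8)[:320,:400]])
cv2.imwrite('pics/c1.png',np.vstack([np.hstack([crop(t,320,245,50,40,8),crop(s,290,215,50,40,8)]),np.hstack([crop(t,225,217,50,35,8),crop(s,395,245,50,35,8)])]))
cv2.imwrite('pics/c2.png',np.hstack([crop(t,395,208,56,70,7),crop(s,195,220,57,70,7)]))
E
```

```text
(no output)
```

View pics/c1.png

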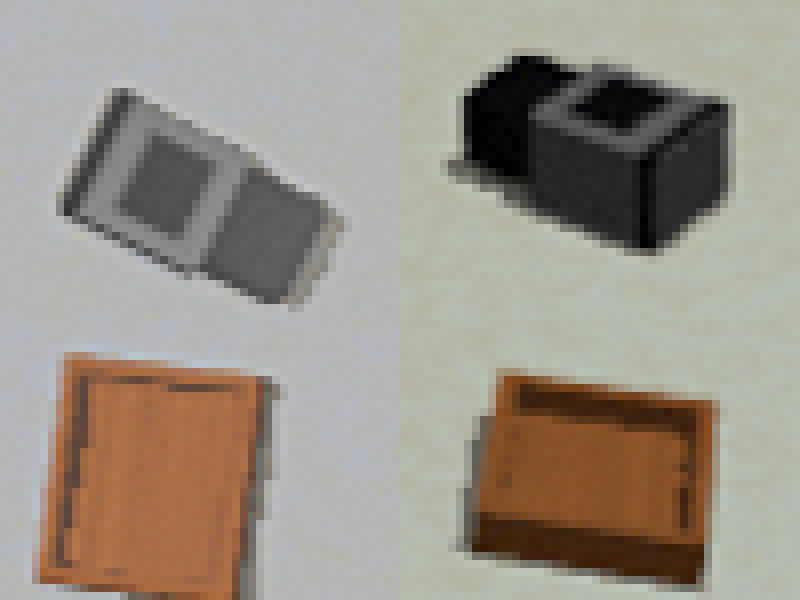

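View pics/c2.png

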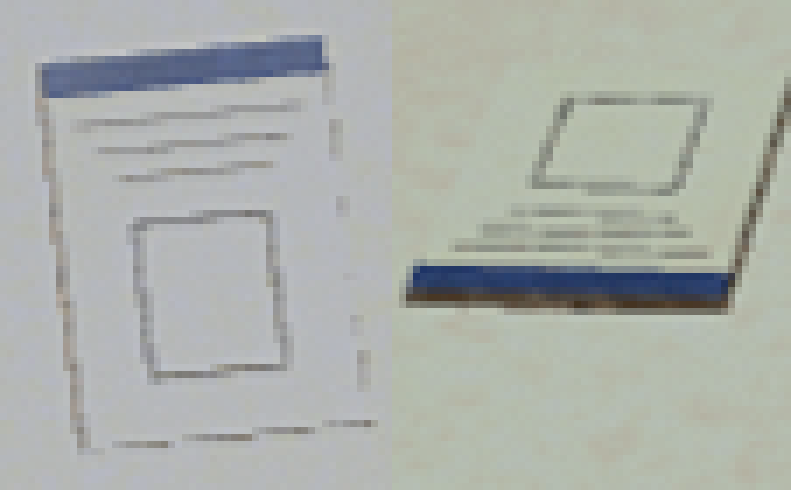

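```bash
python3 - <<'E'
from h import *
t=cv2.imread('pics/top0.png');s=cv2.imread('pics/scene0.png')
np.set_printoptions(precision=4,suppress=True)
def P(n,off,k,pts,z): return plane(n,np.array(pts)/k-0.5+np.array(off),z)
def quad(name,p):
    print(name,'c',p.mean(0)); e=np.roll(p,-1,0)-p; print(' len',np.linalg.norm(e,axis=1),'ang',np.degrees(np.arctan2(e[:,1],e[:,0])))
# stamper top face frame z=.036
quad('st top',P('top',(320,245),8,[(118,90),(250,166),(190,272),(66,210)],.036))
quad('st scene',P('scene',(290,215),8,[(598,66),(732,105),(640,156),(532,102)] - np.array([400,0]),.036))
quad('box top',P('top',(395,208),7,[(136,226),(268,215),(287,366),(154,377)],.008))
quad('box scene',P('scene',(195,220),7,np.array([(566,100),(706,100),(676,187),(536,184)])-np.array([392+7,0])+[7,0],.008))
# rest: colour mask
for n,im in (('top',t),('scene',s)):
    hsv=cv2.cvtColor(im,cv2.COLOR_BGR2HSV)
    m=cv2.inRange(hsv,(5,120,30),(20,255,255))
    x=[225,217,50,40] if n=='top' else [395,245,50,40]
    mm=np.zeros_like(m);mm[x[1]:x[1]+x[3],x[0]:x[0]+x[2]]=m[x[1]:x[1]+x[3],x[0]:x[0]+x[2]]
    c=max(cv2.findContours(mm,0,2)[0],key=cv2.contourArea); r=cv2.minAreaRect(c)
    print(n,r)
    if n=='top': quad('rest',plane('top',cv2.boxPoints(r),.016))
# rest rim in scene by corners
quad('rest sc',P('scene',(395,245),8,np.array([(505,370),(718,400),(705,545),(480,512)])-[400,280],.016) if 0 else P('scene',(395,245),8,np.array([(505,370),(718,400),(703,545),(475,514)])-[400,320],.016))
quad('rest top',P('top',(225,217),8,np.array([(66,352),(268,376),(240,600),(36,580)])-[0,320],.016))
# desk/depth check
d=np.load('pics/top0.npy')
for n,(u,v) in dict(desk=(344,300),st=(341,267),cap=(353,273)).items():
    c=bot.calibration('top');o,r=ray('top',(u,v));print(n,o+r[0]*d[v,u])
E
```

```text
st top c [ 0.4987 -0.0146  0.036 ]
 len [0.0506 0.0404 0.0459 0.0435] ang [-121.5136  148.8361   61.9671  -24.9277]
st scene c [ 0.4973 -0.0192  0.036 ]
 len [0.0505 0.0443 0.0484 0.032 ] ang [  67.0712  -36.9087 -126.9849  144.131 ]
box top c [ 0.5423 -0.2478  0.008 ]
 len [0.0512 0.0589 0.0514 0.0588] ang [ -86.7536 -175.5099   93.2322    4.3286]
box scene c [ 0.5403 -0.2513  0.008 ]
 len [0.0529 0.0605 0.051  0.0583] ang [  97.1299    4.2135  -85.2102 -174.0373]
top ((243.48464965820312, 236.62307739257812), (24.43484115600586, 28.155881881713867), 7.125016689300537)
rest c [0.5906 0.2419 0.016 ]
 len [0.0768 0.0668 0.0767 0.0665] ang [ -7.534  -98.7315 172.202   81.3611]
scene ((419.2499694824219, 264.2499694824219), (28.284271240234375, 22.485998153686523), 8.130102157592773)
rest sc c [0.5907 0.2399 0.016 ]
 len [0.0657 0.0785 0.0664 0.08  ] ang [ 82.2314  -9.2315 -96.5492 170.3673]
rest top c [0.5919 0.2417 0.016 ]
 len [0.0696 0.0768 0.0697 0.0784] ang [-98.3839 172.196   82.8801  -7.8999]
desk [ 0.4127 -0.026  -0.0004]
st [ 0.5001 -0.02    0.0354]
cap [ 0.4835 -0.0515  0.0307]
```

```bash
python3 - <<'E'
from h import *
np.set_printoptions(precision=4,suppress=True)
d=np.load('pics/top0.npy')
v,u=np.mgrid[245:290,320:372]; o,r=ray('top',np.c_[u.ravel(),v.ravel()])
p=o+r*d[245:290,320:372].ravel()[:,None]
q=p[p[:,2]>.02]; print(len(q), q[:,2].max())
for nm,qq in (('all',q),('frame',q[q[:,2]>.0335])):
    rr=cv2.minAreaRect((qq[:,:2]*1000).astype(np.float32)); print(nm,rr)
    b=cv2.boxPoints(rr);e=np.roll(b,-1,0)-b;print(np.degrees(np.arctan2(e[:,1],e[:,0])),np.linalg.norm(e,axis=1))
w=q[:,:2]-q[:,:2].mean(0);U,S,V=np.linalg.svd(w);print('pca',np.degrees(np.arctan2(V[0,1],V[0,0])))
E
```

```text
494 1.5631852062146308
all ((468.01641845703125, -12.869709014892578), (81.4090805053711, 99.99166870117188), 60.91145324707031)
[ -29.0885   60.9115  150.9115 -119.0885] [99.9916 81.4091 99.9916 81.4091]
frame ((469.8852233886719, -9.9898681640625), (76.51802062988281, 98.47032928466797), 58.03624725341797)
[ -31.9637   58.0362  148.0363 -121.9638] [98.4703 76.518  98.4703 76.518 ]
pca -121.2445827024345
```

```bash
python3 - <<'E'
from h import *
np.set_printoptions(precision=4,suppress=True)
d=np.load('pics/top0.npy')
v,u=np.mgrid[245:290,320:372]; o,r=ray('top',np.c_[u.ravel(),v.ravel()]); D=d[245:290,320:372].ravel()
p=o+r*D[:,None]
q=p[(p[:,2]>.02)&(D>.5)&(p[:,2]<.05)]; print(len(q))
for nm,qq in (('all',q),('frame',q[q[:,2]>.0335]),('cap',q[q[:,2]<.0325])):
    rr=cv2.minAreaRect((qq[:,:2]*1000).astype(np.float32)); print(nm,len(qq),rr, qq.mean(0))
    w=qq[:,:2]-qq[:,:2].mean(0);U,S,V=np.linalg.svd(w);print('pca',np.degrees(np.arctan2(V[0,1],V[0,0])))
E
```

```text
487
all 487 ((493.06298828125, -26.91405487060547), (80.94683837890625, 43.956539154052734), 61.99625778198242) [ 0.4933 -0.0255  0.0339]
pca 61.82280603019113
frame 260 ((493.633544921875, -24.68655014038086), (75.88361358642578, 43.93303298950195), 61.07872009277344) [ 0.4968 -0.018   0.0369]
pca 61.4644468495083
cap 180 ((492.85595703125, -26.81572723388672), (80.93470764160156, 43.17482376098633), 62.04876708984375) [ 0.4885 -0.0351  0.0298]
pca 60.329764542247304
```

```bash
cat >> h.py <<'E'
from scipy.spatial.transform import Rotation as R, Slerp
np.set_printoptions(precision=4,suppress=True)
def cur():
    o=bot.get_obs();w=o['tool_rot'];return o['eef_pos'],R.from_quat([w[1],w[2],w[3],w[0]]),o
def rows(p1,R1,n=None,g=85):
    p0,R0,o=cur()
    ang=np.degrees((R0.inv()*R1).magnitude());dist=np.linalg.norm(p1-p0)*1000
    if n is None: n=int(np.ceil(max(dist/45,ang/7.5,1)))
    S=Slerp([0,1],R.concatenate([R0,R1]))
    pp=p0;RR=R0;out=[]
    for i in range(1,n+1):
        p=p0+(p1-p0)*i/n;r=S(i/n)
        dp=RR.inv().apply(p-pp)*1000;dr=np.degrees((RR.inv()*r).as_rotvec())/6
        out.append(' '.join('%.1f'%x for x in dp)+' '+' '.join('%.2f'%x for x in dr)+f' {g}');pp=p;RR=r
    print('dist %.1f ang %.1f'%(dist,ang))
    for i in range(0,n,5): print('; '.join(out[i:i+5]))
def mk(x,z):
    x=np.array(x,float);x/=np.linalg.norm(x);z=np.array(z,float);z-=x*(x@z);z/=np.linalg.norm(z)
    return R.from_matrix(np.c_[x,np.cross(z,x),z])
def st():
    p,r,o=cur();print('t %.2f p'%o['t'],p,'\n',r.as_matrix(),'\nq',o['q'],'F',o['contact_force'],'w',o['gripper_width'])
ZD=np.array([-.471,-.882,0]);XD=np.array([.882,-.471,0]);O=np.array([.5108,.0072,.018])
E
python3 - <<'E'
from h import *
st()
T=np.array([0,0,1.])*-.7071-ZD*.7071
for s in(1,-1):
    Rt=mk(T,s*XD);print(s,Rt.as_matrix());rows(np.array([.45,-.13,.2]),Rt)
E
```

```text
t 0.10 p [ 0.2835 -0.612   0.2304] 
 [[-0.0008  0.9074  0.4203]
 [ 0.0014  0.4203 -0.9074]
 [-1.     -0.0001 -0.0016]] 
q [ 1.0289  0.4777  0.0224  1.5563 -0.0115  1.1093 -0.0831] F [-0.1992 -0.2648  0.4393] w 1.0009323394901481
1 [[ 0.3331  0.3331  0.8821]
 [ 0.6237  0.6238 -0.4711]
 [-0.7071  0.7071  0.    ]]
dist 510.9 ang 57.6
2.6 29.5 -30.6 -0.49 0.20 0.60 85; 5.1 30.8 -29.0 -0.49 0.20 0.60 85; 7.7 31.8 -27.3 -0.49 0.20 0.60 85; 10.3 32.6 -25.4 -0.49 0.20 0.60 85; 12.8 33.1 -23.5 -0.49 0.20 0.60 85
15.4 33.3 -21.5 -0.49 0.20 0.60 85; 17.9 33.3 -19.5 -0.49 0.20 0.60 85; 20.4 33.1 -17.4 -0.49 0.20 0.60 85; 22.8 32.5 -15.2 -0.49 0.20 0.60 85; 25.2 31.7 -13.1 -0.49 0.20 0.60 85
27.4 30.7 -10.9 -0.49 0.20 0.60 85; 29.5 29.4 -8.8 -0.49 0.20 0.60 85
-1 [[ 0.3331 -0.3331 -0.8821]
 [ 0.6237 -0.6238  0.4711]
 [-0.7071 -0.7071  0.    ]]
dist 510.9 ang 145.8
1.5 17.7 -18.4 1.11 0.46 -0.15 85; 2.2 15.5 -20.2 1.11 0.46 -0.15 85; 3.0 13.1 -21.8 1.11 0.46 -0.15 85; 3.9 10.5 -23.0 1.11 0.46 -0.15 85; 4.9 7.8 -23.8 1.11 0.46 -0.15 85
5.9 5.1 -24.3 1.11 0.46 -0.15 85; 7.1 2.4 -24.4 1.11 0.46 -0.15 85; 8.2 -0.3 -24.2 1.11 0.46 -0.15 85; 9.4 -3.0 -23.6 1.11 0.46 -0.15 85; 10.6 -5.5 -22.6 1.11 0.46 -0.15 85
11.7 -7.9 -21.3 1.11 0.46 -0.15 85; 12.9 -10.1 -19.6 1.11 0.46 -0.15 85; 14.0 -12.1 -17.7 1.11 0.46 -0.15 85; 15.0 -13.8 -15.5 1.11 0.46 -0.15 85; 15.9 -15.2 -13.0 1.11 0.46 -0.15 85
16.7 -16.3 -10.4 1.11 0.46 -0.15 85; 17.4 -17.1 -7.6 1.11 0.46 -0.15 85; 18.0 -17.5 -4.8 1.11 0.46 -0.15 85; 18.4 -17.6 -1.8 1.11 0.46 -0.15 85; 18.7 -17.3 1.1 1.11 0.46 -0.15 85
```

```bash
python3 -m jog '2.6 29.5 -30.6 -0.49 0.2 0.6 85; 5.1 30.8 -29 -0.49 0.2 0.6 85; 7.7 31.8 -27.3 -0.49 0.2 0.6 85; 10.3 32.6 -25.4 -0.49 0.2 0.6 85; 12.8 33.1 -23.5 -0.49 0.2 0.6 85' 50; python3 -m jog '15.4 33.3 -21.5 -0.49 0.2 0.6 85; 17.9 33.3 -19.5 -0.49 0.2 0.6 85; 20.4 33.1 -17.4 -0.49 0.2 0.6 85; 22.8 32.5 -15.2 -0.49 0.2 0.6 85; 25.2 31.7 -13.1 -0.49 0.2 0.6 85'; python3 - <<'E'
from h import *
st()
T=np.array([0,0,1.])*-.7071-ZD*.7071
rows(O+.017*ZD+[0,0,-.008]-.09*T,mk(T,XD))
E
```

```text
t: 0.6
eef_pos: [0.3533, -0.4098, 0.2181]
tool_rot: [0.66, 0.409, 0.603, -0.182]
contact_force: [0.5, 0.6, -0.7]
gripper_width: 0.994
t: 1.1
eef_pos: [0.4221, -0.2093, 0.2049]
tool_rot: [0.695, 0.42, 0.583, 0.022]
contact_force: [0.8, 0.8, 0.3]
gripper_width: 0.995
t 1.10 p [ 0.4221 -0.2093  0.2049] 
 [[ 0.3184  0.4587  0.8296]
 [ 0.5211  0.6464 -0.5574]
 [-0.7919  0.6097 -0.0332]] 
q [ 1.0948  0.3356 -0.4117  2.0444 -0.6284  0.9969  0.4985] F [0.7536 0.8184 0.2728] w 0.9953704330600065
dist 202.3 ang 9.5
39.2 7.4 -6.9 -0.19 0.08 0.24 85; 39.4 6.6 -6.5 -0.19 0.08 0.24 85; 39.6 5.7 -6.0 -0.19 0.08 0.24 85; 39.8 4.8 -5.6 -0.19 0.08 0.24 85; 39.9 3.9 -5.2 -0.19 0.08 0.24 85
```

```bash
python3 -m jog '39.2 7.4 -6.9 -0.19 0.08 0.24 85; 39.4 6.6 -6.5 -0.19 0.08 0.24 85; 39.6 5.7 -6 -0.19 0.08 0.24 85; 39.8 4.8 -5.6 -0.19 0.08 0.24 85; 39.9 3.9 -5.2 -0.19 0.08 0.24 85';python3 -m jog '0 0 0 0 0 0 85'; python3 - <<'E'
from h import *
st()
T=np.array([0,0,1.])*-.7071-ZD*.7071
rows(O+.017*ZD+[0,0,-.008],mk(T,XD))
for n in ("scene","top"):
    im,d=bot.read_camera(n); cv2.imwrite(f"pics/{n}1.png",im[:,:,::-1])
a=cv2.imread('pics/scene1.png')[190:290,240:380];b=cv2.imread('pics/top1.png')[200:320,270:410]
cv2.imwrite('pics/p1.png',np.hstack([cv2.resize(a,(400,400*100//140)),cv2.resize(b,(400,285))]))
E
```

```text
t: 1.6
eef_pos: [0.4727, -0.0649, 0.0724]
tool_rot: [0.7, 0.42, 0.569, 0.103]
contact_force: [0.6, -0.6, 0.0]
gripper_width: 0.997
t: 1.7
eef_pos: [0.4707, -0.0609, 0.071]
tool_rot: [0.697, 0.421, 0.571, 0.105]
contact_force: [0.1, 0.4, 0.4]
gripper_width: 0.992
t 1.70 p [ 0.4707 -0.0609  0.071 ] 
 [[ 0.3259  0.3341  0.8844]
 [ 0.628   0.6227 -0.4667]
 [-0.7067  0.7075 -0.0069]] 
q [ 1.0027  0.6367 -0.616   2.2039 -0.874   0.5822  0.7815] F [0.083  0.4121 0.3868] w 0.9916706655931994
dist 87.0 ang 0.5
43.4 0.3 2.0 -0.01 -0.04 -0.00 85; 43.5 0.3 1.8 -0.01 -0.04 -0.00 85
```

View pics/p1.png

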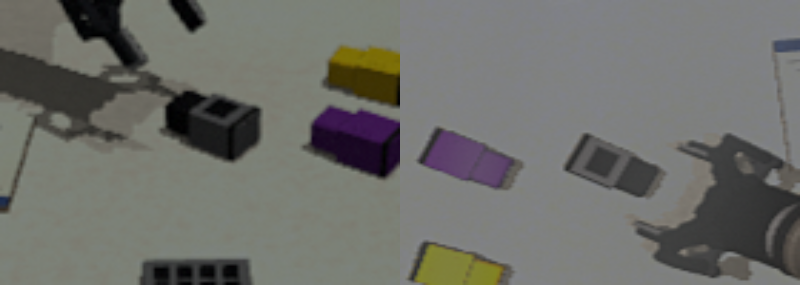

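The tilted gripper is in line with the stamper's axis (top view, at about crop pixel 655,178), with one finger on either side. I'll go in slowly and close.

```bash
python3 -m jog '30 0.2 1.3 0 -0.04 0 85; 28 0.2 1.3 0 -0.04 0 85; 19 0.2 1.2 0 0 0 85; 9.7 0 0 0 0 0 85; 0 0 0 0 0 0 85'; python3 - <<'E'
from h import *
st()
p,r,o=cur();print((O+.017*ZD+[0,0,-.008]-p)*1000)
im,d=bot.read_camera("top");b=im[220:310,290:410,::-1];im,d=bot.read_camera("scene");a=im[190:280,250:370,::-1]
cv2.imwrite('pics/p2.png',np.hstack([cv2.resize(a,(400,300)),cv2.resize(b,(400,300))]))
E
```

```text
t: 2.3
eef_pos: [0.5056, -0.0138, 0.0124]
tool_rot: [0.702, 0.421, 0.566, 0.101]
contact_force: [-0.0, -0.5, 0.6]
gripper_width: 0.994
t 2.30 p [ 0.5056 -0.0138  0.0124] 
 [[ 0.3398  0.3345  0.879 ]
 [ 0.6171  0.6261 -0.4767]
 [-0.7098  0.7044  0.0063]] 
q [ 0.9448  0.8077 -0.706   2.1991 -0.977   0.3534  0.8721] F [-0.0231 -0.4581  0.6152] w 0.9942847406047821
[-2.7728  5.9584 -2.372 ]
```

View pics/p2.png

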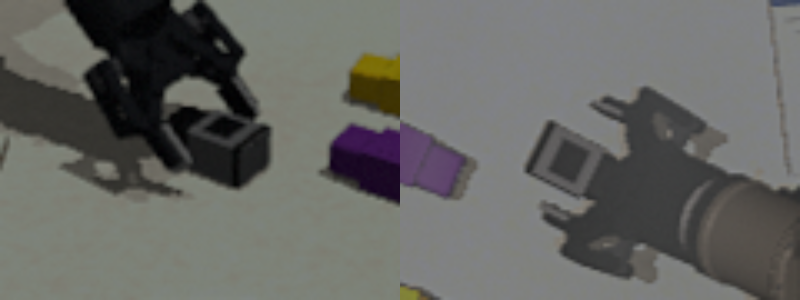

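```bash
python3 -m jog '3 0.5 -3 0 0 0 85; 2 0.5 -1 0 0 0 85; 0 0 0 0 0 0 85; 0 0 0 0 0 0 85'; python3 - <<'E'
from h import *
st()
p,r,o=cur();e=(O+.017*ZD+[0,0,-.008]-p)*1000;print(e,r.inv().apply(e))
im,d=bot.read_camera("top");b=im[220:310,290:410,::-1]
cv2.imwrite('pics/p3.png',cv2.resize(b,(800,600)))
E
```

```text
t: 2.8
eef_pos: [0.5037, -0.0079, 0.0096]
tool_rot: [0.702, 0.42, 0.566, 0.101]
contact_force: [0.3, 0.4, -0.2]
gripper_width: 0.995
t 2.80 p [ 0.5037 -0.0079  0.0096] 
 [[ 0.3395  0.3344  0.8791]
 [ 0.6171  0.6262 -0.4765]
 [-0.7099  0.7043  0.0062]] 
q [ 0.9478  0.8186 -0.7213  2.2074 -0.9876  0.3318  0.8828] F [ 0.3339  0.4314 -0.2455] w 0.9947814118687487
[-0.9026  0.1155  0.4461] [-0.5519  0.0847 -0.8458]
```

View pics/p3.png

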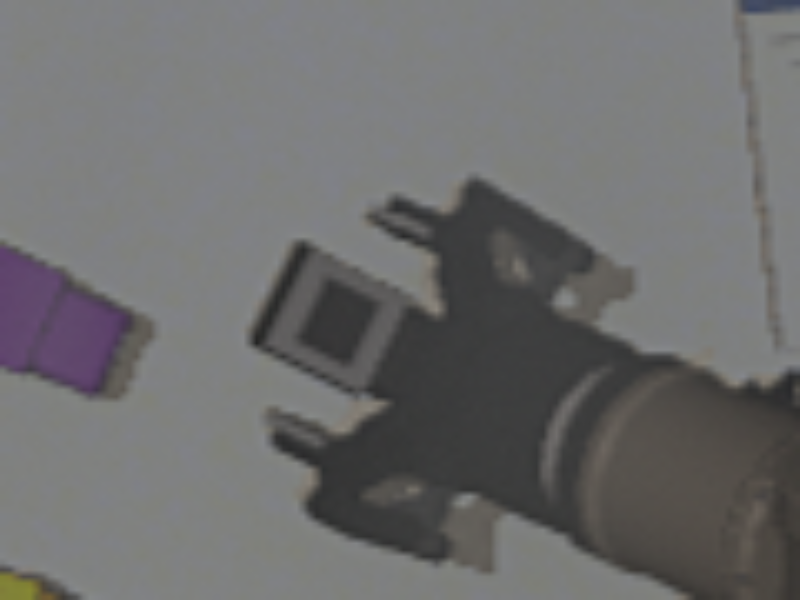

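Both fingers straddle the frame evenly: the upper one is near (400,220), the lower near (295,435), and the frame centre is at (335,320). Closing.

```bash
python3 -m jog '0 0 0 0 0 0 38; 0 0 0 0 0 0 38; 0 0 0 0 0 0 38; 0 0 0 0 0 0 38; 0 0 0 0 0 0 38' 50;python3 -m jog '0 0 0 0 0 0 38; 0 0 0 0 0 0 38; 0 0 0 0 0 0 38';  python3 - <<'E'
from h import *
st()
im,d=bot.read_camera("top");b=im[220:310,290:410,::-1]
cv2.imwrite('pics/p4.png',cv2.resize(b,(800,600)))
E
```

```text
t: 3.35
eef_pos: [0.5038, -0.0077, 0.0096]
tool_rot: [0.702, 0.421, 0.566, 0.101]
contact_force: [-1.4, -0.5, 3.6]
gripper_width: 0.511
t: 3.65
eef_pos: [0.5038, -0.0077, 0.0096]
tool_rot: [0.702, 0.421, 0.566, 0.101]
contact_force: [-0.9, -1.9, 4.2]
gripper_width: 0.508
t 3.65 p [ 0.5038 -0.0077  0.0096] 
 [[ 0.3394  0.3342  0.8793]
 [ 0.6175  0.626  -0.4763]
 [-0.7096  0.7046  0.0061]] 
q [ 0.9476  0.8188 -0.7214  2.2073 -0.9877  0.332   0.8829] F [-0.8802 -1.9144  4.1536] w 0.5075352505945459
```

View pics/p4.png

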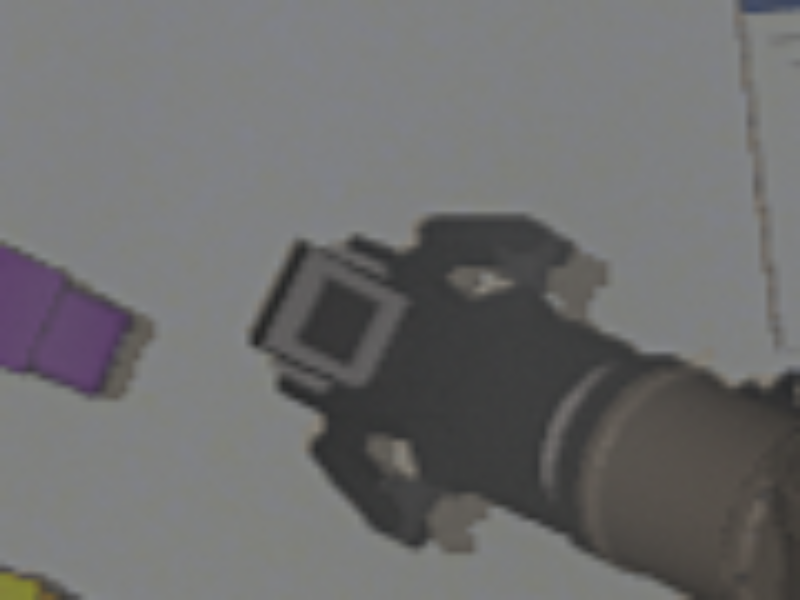

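```bash
python3 - <<'E'
from h import *
p,r,o=cur();tz=r.as_matrix()[:,2]
x=tz*[1,1,0];x/=np.linalg.norm(x);y=np.array([0,0,1.]);z=np.cross(x,y)
Ro=R.from_matrix(np.c_[x,y,z]);Op=O+((p-O)@x)*x
print('TCP in obj',Ro.inv().apply(p-Op)*1000)
np.savez('grasp.npz',off=Ro.inv().apply(p-Op),rel=(Ro.inv()*r).as_quat())
rows(p+[0,-.0,.14],r,g=38)
E
cat >> h.py <<'E'
def tcp_for(orig,head_deg):
    g=np.load('grasp.npz');Rt=R.from_euler('z',head_deg,degrees=True)
    return np.array(orig)+Rt.apply(g['off']),Rt*R.from_quat(g['rel'])
E
```

```text
TCP in obj [-0.     -8.4366 16.462 ]
dist 140.0 ang 0.0
-24.8 24.7 0.2 0.00 0.00 0.00 38; -24.8 24.7 0.2 0.00 0.00 0.00 38; -24.8 24.7 0.2 0.00 0.00 0.00 38; -24.8 24.7 0.2 0.00 0.00 0.00 38
```

```bash
python3 -m jog '-8 8 0 0 0 0 38; -22 22 0 0 0 0 38; -25 25 0 0 0 0 38; -25 25 0 0 0 0 38; -19 19 0 0 0 0 38'; python3 - <<'E'
from h import *
st()
p,r=tcp_for([.5413,-.2495,.068],4.4);print(p,r.as_matrix());rows(p,r,g=38)
p,r=tcp_for([.5413,-.2495,.068],184.4);rows(p,r,g=38)
E
```

```text
t: 4.2
eef_pos: [0.503, -0.0069, 0.1507]
tool_rot: [0.702, 0.42, 0.566, 0.1]
contact_force: [0.1, -0.8, -3.4]
gripper_width: 0.508
t 4.20 p [ 0.503  -0.0069  0.1507] 
 [[ 0.3394  0.3341  0.8793]
 [ 0.6161  0.6274 -0.4762]
 [-0.7108  0.7034  0.0071]] 
q [ 0.9056  0.457  -0.6611  2.1951 -0.9266  0.6284  0.6061] F [ 0.0825 -0.8142 -3.4121] w 0.5076634525457603
[ 0.5419 -0.2579  0.0845] [[ 0.0588 -0.0583  0.9966]
 [-0.7072  0.7021  0.0828]
 [-0.7045 -0.7097  0.    ]]
dist 262.5 ang 94.5
-7.3 -14.7 11.8 -0.47 0.00 -1.12 38; -5.5 -16.0 11.0 -0.47 0.00 -1.12 38; -3.5 -17.1 10.2 -0.47 0.00 -1.12 38; -1.5 -17.8 9.3 -0.47 0.00 -1.12 38; 0.6 -18.3 8.5 -0.47 0.00 -1.12 38
2.8 -18.5 7.5 -0.47 0.00 -1.12 38; 4.9 -18.4 6.6 -0.47 0.00 -1.12 38; 7.1 -18.0 5.7 -0.47 0.00 -1.12 38; 9.1 -17.3 4.9 -0.47 0.00 -1.12 38; 11.1 -16.4 4.0 -0.47 0.00 -1.12 38
12.9 -15.2 3.3 -0.47 0.00 -1.12 38; 14.6 -13.7 2.6 -0.47 0.00 -1.12 38; 16.1 -12.0 1.9 -0.47 0.00 -1.12 38
dist 246.3 ang 157.0
-4.0 -8.6 6.9 1.22 0.01 -0.26 38; -3.8 -7.8 7.9 1.22 0.01 -0.26 38; -3.6 -6.8 8.8 1.22 0.01 -0.26 38; -3.4 -5.7 9.6 1.22 0.01 -0.26 38; -3.3 -4.5 10.3 1.22 0.01 -0.26 38
-3.2 -3.3 10.8 1.22 0.01 -0.26 38; -3.1 -2.0 11.1 1.22 0.01 -0.26 38; -3.1 -0.6 11.3 1.22 0.01 -0.26 38; -3.1 0.7 11.3 1.22 0.01 -0.26 38; -3.2 2.1 11.1 1.22 0.01 -0.26 38
-3.3 3.4 10.7 1.22 0.01 -0.26 38; -3.4 4.6 10.2 1.22 0.01 -0.26 38; -3.5 5.8 9.6 1.22 0.01 -0.26 38; -3.7 6.9 8.8 1.22 0.01 -0.26 38; -3.9 7.8 7.8 1.22 0.01 -0.26 38
-4.1 8.6 6.8 1.22 0.01 -0.26 38; -4.4 9.3 5.6 1.22 0.01 -0.26 38; -4.7 9.8 4.4 1.22 0.01 -0.26 38; -4.9 10.2 3.1 1.22 0.01 -0.26 38; -5.2 10.4 1.8 1.22 0.01 -0.26 38
-5.5 10.4 0.5 1.22 0.01 -0.26 38
```

```bash
python3 -m jog '-7.3 -14.7 11.8 -0.47 0 -1.12 38; -5.5 -16 11 -0.47 0 -1.12 38; -3.5 -17.1 10.2 -0.47 0 -1.12 38; -1.5 -17.8 9.3 -0.47 0 -1.12 38; 0.6 -18.3 8.5 -0.47 0 -1.12 38'; python3 -m jog '2.8 -18.5 7.5 -0.47 0 -1.12 38; 4.9 -18.4 6.6 -0.47 0 -1.12 38; 7.1 -18 5.7 -0.47 0 -1.12 38; 9.1 -17.3 4.9 -0.47 0 -1.12 38; 11.1 -16.4 4 -0.47 0 -1.12 38'; python3 - <<'E'
from h import *
st()
p,r=tcp_for([.5413,-.2495,.068],4.4);rows(p,r,g=38)
E
```

```text
t: 4.7
eef_pos: [0.5181, -0.1045, 0.124]
tool_rot: [0.747, 0.149, 0.647, -0.04]
contact_force: [-1.1, -0.0, -3.8]
gripper_width: 0.513
t: 5.2
eef_pos: [0.5333, -0.2, 0.0986]
tool_rot: [0.717, -0.136, 0.662, -0.174]
contact_force: [-0.2, -0.9, -3.7]
gripper_width: 0.507
t 5.20 p [ 0.5333 -0.2     0.0986] 
 [[ 0.0637  0.0698  0.9955]
 [-0.4287  0.9027 -0.0359]
 [-0.9012 -0.4245  0.0874]] 
q [-0.129   0.4511  0.1539  2.0748  0.6484  0.6529 -0.5762] F [-0.2187 -0.893  -3.6803] w 0.5071114934264677
dist 60.2 ang 21.4
12.7 -15.2 3.2 -0.47 0.01 -1.09 38; 14.4 -13.8 2.5 -0.47 0.01 -1.09 38; 15.9 -12.2 1.8 -0.47 0.01 -1.09 38
```

```bash
python3 -m jog '12.7 -15.2 3.2 -0.47 0.01 -1.09 38; 14.4 -13.8 2.5 -0.47 0.01 -1.09 38; 15.9 -12.2 1.8 -0.47 0.01 -1.09 38; 0 0 0 0 0 0 38; 0 0 0 0 0 0 38'; python3 - <<'E'
from h import *
st()
p,r=tcp_for([.5413,-.2495,.048],4.4);rows(p,r,g=38)
for n in ("scene","top"):
    im,d=bot.read_camera(n); cv2.imwrite(f"pics/{n}5.png",im[:,:,::-1])
a=cv2.imread('pics/scene5.png')[180:280,160:300];b=cv2.imread('pics/top5.png')[190:290,370:510]
cv2.imwrite('pics/p5.png',np.hstack([cv2.resize(a,(400,285)),cv2.resize(b,(400,285))]))
E
```

```text
t: 5.7
eef_pos: [0.5408, -0.2568, 0.0831]
tool_rot: [0.664, -0.295, 0.643, -0.243]
contact_force: [-0.1, -0.3, -1.3]
gripper_width: 0.506
t 5.70 p [ 0.5408 -0.2568  0.0831] 
 [[ 0.0553 -0.0574  0.9968]
 [-0.7022  0.7075  0.0797]
 [-0.7099 -0.7044 -0.0012]] 
q [-0.3257  0.625   0.3293  2.0902  1.0122  0.7168 -0.8495] F [-0.1066 -0.3006 -1.3257] w 0.5055596108628335
dist 18.7 ang 0.5
14.0 12.3 1.0 -0.01 -0.03 -0.07 38
```

View pics/p5.png

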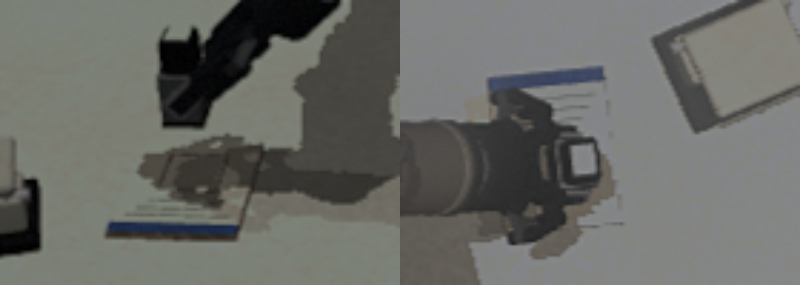

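```bash
python3 - <<'E'
from h import *
g=np.load('grasp.npz');p,r,o=cur()
Ro=r*R.from_quat(g['rel']).inv();Oo=p-Ro.apply(g['off']);print('obj',Oo,Ro.as_matrix())
t=cv2.imread('pics/top5.png');s=cv2.imread('pics/scene5.png');out=[]
for n,im,(x,y) in (('scene',s,(205,185)),('top',t,(415,225))):
    k=8;c=np.clip(cv2.resize(im[y:y+60,x:x+50],None,fx=k,fy=k,interpolation=cv2.INTER_CUBIC).astype(float)*1.8,0,255).astype('u1')
    def dr(pts,col):
        q=((proj(n,pts)-[x,y]+.5)*k).astype(int);cv2.polylines(c,[q.reshape(-1,1,2)],True,col,1)
    for z,a,b,col in((0,22,18,(0,255,0)),(52,22,18,(0,255,0)),(82,19,15,(0,0,255))):
        dr(Oo+Ro.apply(np.array([(a,b,z),(-a,b,z),(-a,-b,z),(a,-b,z)])/1000),col)
    out.append(c)
cv2.imwrite('pics/p6.png',np.hstack(out))
E
```

```text
obj [ 0.5408 -0.2492  0.0682] [[ 0.9974 -0.0718 -0.0016]
 [ 0.0718  0.9974 -0.0076]
 [ 0.0021  0.0075  1.    ]]
```

View pics/p6.png

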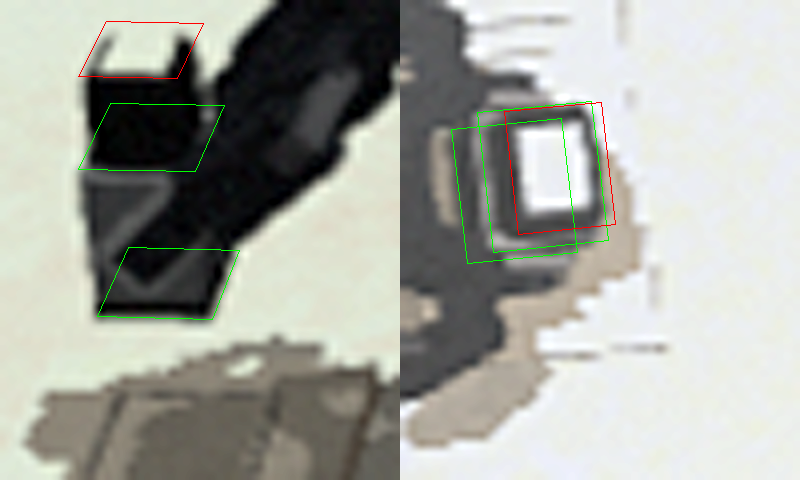

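The stamper hangs upright over the box, and its outline is within about 1 px of the predicted one in both views. Lowering it.

```bash
python3 -m jog '14 12.3 1 -0.01 -0.03 -0.07 38; 14 14 0 0 0 0 38; 9 9 0 0 0 0 38; 0 0 0 0 0 0 38; 0 0 0 0 0 0 38'; python3 - <<'E'
from h import *
st()
g=np.load('grasp.npz');p,r,o=cur()
Ro=r*R.from_quat(g['rel']).inv();print('obj',p-Ro.apply(g['off']),Ro.as_euler('ZYX',degrees=True))
p,r=tcp_for([.5413,-.2495,.008],4.4);rows(p,r,g=38)
E
```

```text
t: 6.3
eef_pos: [0.5427, -0.2595, 0.0339]
tool_rot: [0.664, -0.298, 0.64, -0.246]
contact_force: [0.1, -0.5, -2.8]
gripper_width: 0.512
t 6.30 p [ 0.5427 -0.2595  0.0339] 
 [[ 0.06   -0.0543  0.9967]
 [-0.7081  0.7015  0.0809]
 [-0.7036 -0.7106  0.0036]] 
q [-0.3361  0.7336  0.3449  2.0906  1.0842  0.6471 -0.9797] F [ 0.0544 -0.4545 -2.7987] w 0.5117036525335615
obj [ 0.5422 -0.2511  0.0174] [ 4.2912 -0.209  -0.0751]
dist 9.6 ang 0.2
5.5 7.9 -0.7 -0.04 0.01 0.01 38
```

```bash
python3 -m jog '3 5 -0.7 0 0 0 38; 1.4 1.6 0 0 0 0 38; 0 0 0 0 0 0 38'; python3 -m jog '0.7 0.7 0 0 0 0 38; 0 0 0 0 0 0 38'; python3 -c "
from h import *
st()
g=np.load('grasp.npz');p,r,o=cur()
Ro=r*R.from_quat(g['rel']).inv();print('obj',p-Ro.apply(g['off']),Ro.as_euler('ZYX',degrees=True))"
```

```text
t: 6.6
eef_pos: [0.5421, -0.2576, 0.0257]
tool_rot: [0.664, -0.299, 0.64, -0.246]
contact_force: [-0.3, 1.2, 2.1]
gripper_width: 0.51
t: 6.8
eef_pos: [0.5423, -0.258, 0.0257]
tool_rot: [0.664, -0.299, 0.639, -0.247]
contact_force: [-2.3, 4.9, 10.6]
gripper_width: 0.509
t 6.80 p [ 0.5423 -0.258   0.0257] 
 [[ 0.0607 -0.0551  0.9966]
 [-0.7101  0.6993  0.0819]
 [-0.7014 -0.7127  0.0033]] 
q [-0.3425  0.7523  0.3472  2.0915  1.0955  0.6387 -1.0042] F [-2.3028  4.8846 10.6479] w 0.5085471713898828
obj [ 0.5417 -0.2496  0.0092] [ 4.3482 -0.1886 -0.2479]
```

```bash
python3 -m jog '-0.5 -0.5 0 0 0 0 38; 0 0 0 0 0 0 60; 0 0 0 0 0 0 85; 0 0 0 0 0 0 85; 0 0 0 0 0 0 85';  python3 -m jog '-5 0 0 0 0 0 85; -20 0 0 0 0 0 85; -40 0 0 0 0 0 85; -45 0 0 0 0 0 85; -45 0 0 0 0 0 85'; python3 - <<'E'
from h import *
st()
p,r,o=cur();
rows(np.array([.49,-.13,.22]),mk([0,0,-1],r.as_matrix()[:,2]),g=0)
E
```

```text
t: 7.3
eef_pos: [0.5416, -0.2577, 0.0248]
tool_rot: [0.664, -0.299, 0.64, -0.246]
contact_force: [-0.5, 0.2, -0.7]
gripper_width: 0.997
t: 7.8
eef_pos: [0.5316, -0.1467, 0.135]
tool_rot: [0.663, -0.299, 0.641, -0.246]
contact_force: [0.9, 0.9, 0.4]
gripper_width: 0.996
t 7.80 p [ 0.5316 -0.1467  0.135 ] 
 [[ 0.0588 -0.0569  0.9966]
 [-0.7086  0.7009  0.0818]
 [-0.7032 -0.711   0.0009]] 
q [-0.4842  0.5138  0.2506  2.0836  0.86    0.9318 -0.8355] F [0.905  0.9351 0.3506] w 0.995673626172642
dist 96.1 ang 45.3
-10.6 -6.6 -5.7 -0.00 0.00 1.08 0; -11.3 -5.4 -5.7 -0.00 0.00 1.08 0; -11.8 -4.1 -5.7 -0.00 0.00 1.08 0; -12.2 -2.7 -5.7 -0.00 0.00 1.08 0; -12.4 -1.3 -5.7 -0.00 0.00 1.08 0
-12.5 0.1 -5.7 -0.00 0.00 1.08 0; -12.4 1.5 -5.7 -0.00 0.00 1.08 0
```

```bash
python3 -m jog '-10.6 -6.6 -5.7 0 0 1.08 85; -11.3 -5.4 -5.7 0 0 1.08 85; -11.8 -4.1 -5.7 0 0 1.08 0; -12.2 -2.7 -5.7 0 0 1.08 0; -12.4 -1.3 -5.7 0 0 1.08 0'; python3 -m jog '-12.5 0 -5.7 0 0 1.08 0; -12.4 1.5 -5.7 0 0 1.08 0; 0 0 0 0 0 0 0'; python3 - <<'E'
from h import *
st()
for n in ("scene","top"):
    im,d=bot.read_camera(n); cv2.imwrite(f"pics/{n}7.png",im[:,:,::-1]);np.save(f"pics/{n}7.npy",d)
t=cv2.imread('pics/top7.png');s=cv2.imread('pics/scene7.png');out=[]
Oo=np.array([.5415,-.2496,.008]);Ro=R.from_euler('z',4.35,degrees=True)
for n,im,(x,y) in (('scene',s,(200,205)),('top',t,(400,215))):
    k=8;c=np.clip(cv2.resize(im[y:y+60,x:x+50],None,fx=k,fy=k,interpolation=cv2.INTER_CUBIC).astype(float)*1.8,0,255).astype('u1')
    def dr(pts,col):
        q=((proj(n,pts)-[x,y]+.5)*k).astype(int);cv2.polylines(c,[q.reshape(-1,1,2)],True,col,1)
    for z,a,b,col in((0,30,26,(255,0,0)),(0,22,18,(0,255,0)),(52,22,18,(0,255,0)),(82,19,15,(0,0,255))):
        dr(Oo+Ro.apply(np.array([(a,b,z),(-a,b,z),(-a,-b,z),(a,-b,z)])/1000),col)
    out.append(c)
cv2.imwrite('pics/p7.png',np.hstack(out))
E
```

```text
t: 8.3
eef_pos: [0.5026, -0.1351, 0.1961]
tool_rot: [0.707, -0.107, 0.697, -0.049]
contact_force: [-0.2, -0.3, -0.5]
gripper_width: 0.51
t: 8.6
eef_pos: [0.4908, -0.1348, 0.2209]
tool_rot: [0.709, -0.026, 0.705, 0.027]
contact_force: [0.8, -0.4, -0.2]
gripper_width: -0.001
t 8.60 p [ 0.4908 -0.1348  0.2209] 
 [[ 0.0054 -0.0751  0.9972]
 [ 0.0006  0.9972  0.0751]
 [-1.      0.0002  0.0055]] 
q [ 0.071   0.2116  0.087   1.9668 -0.0241  0.9589  0.245 ] F [ 0.8492 -0.3513 -0.2219] w -0.0011980069591334941
```

View pics/p7.png

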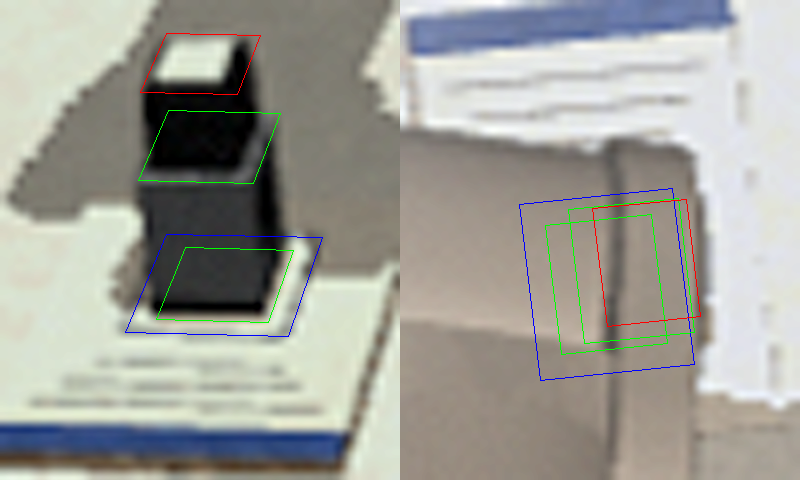

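```bash
python3 -m jog '0 45 0 0 0 0 0; 0 45 0 0 0 0 0; 0 45 0 0 0 0 0; 0 20 0 0 0 0 0'; python3 - <<'E'
from h import *
for n in ("scene","top"):
    im,d=bot.read_camera(n); cv2.imwrite(f"pics/{n}8.png",im[:,:,::-1]);np.save(f"pics/{n}8.npy",d)
t=cv2.imread('pics/top8.png');s=cv2.imread('pics/scene8.png');out=[]
for n,im,(x,y) in (('scene',s,(200,205)),('top',t,(400,215))):
    k=8;out.append(np.clip(cv2.resize(im[y:y+60,x:x+50],None,fx=k,fy=k,interpolation=cv2.INTER_CUBIC).astype(float)*1.8,0,255).astype('u1'))
cv2.imwrite('pics/p8.png',np.hstack(out))
E
```

```text
t: 9.1
eef_pos: [0.4766, 0.0297, 0.2178]
tool_rot: [0.706, -0.033, 0.706, 0.032]
contact_force: [-0.1, -0.1, -0.3]
gripper_width: -0.001
```

View pics/p8.png

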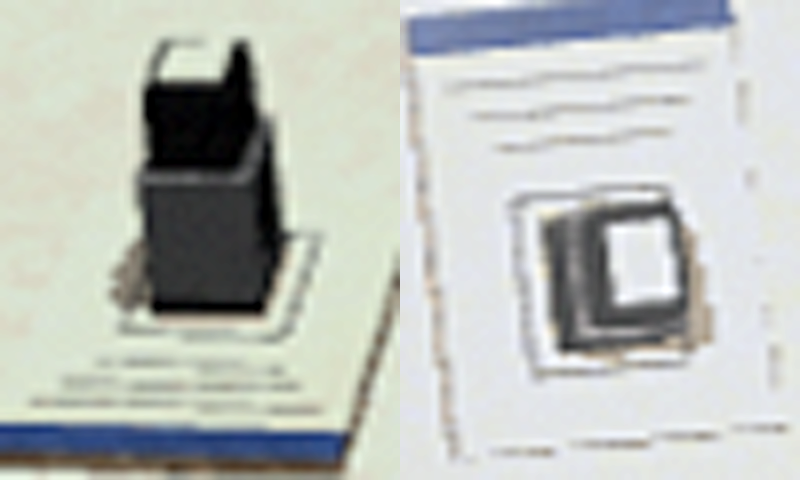

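```bash
python3 - <<'E'
from h import *
f=lambda n,off,pts:plane(n,np.array(pts)/8-.5+np.array(off),.008)[:,:2]*1000
def rel(P,c,a):
    a=np.radians(a);return (P-c)@np.array([[np.cos(a),-np.sin(a)],[np.sin(a),np.cos(a)]])
b=f('scene',(200,205),[(122,333),(285,339),(320,238)]);c=(b[0]+b[2])/2;e=b[1]-b[2];a=np.degrees(np.arctan2(*e[::-1]));print(c,a,np.degrees(np.arctan2(*(b[1]-b[0])[::-1])))
print('scene box',rel(b,c,4.4),'\nbase',rel(f('scene',(200,205),[(152,310),(266,316),(284,250)]),c,4.4))
b=f('top',(350,215),[(515,198),(668,188),(690,365),(537,375)]);c=b.mean(0);print(c)
print('top box',rel(b,c,4.4),'\nbase L',rel(f('top',(350,215),[(543,220),(563,354)]),c,4.4))
E
```

```text
[ 541.7007 -250.5597] 4.130407924670353 93.20358234352814
scene box [[ 30.0652 -26.2451]
 [ 31.1554  25.957 ]
 [-30.0652  26.2451]] 
base [[ 16.2388 -19.6683]
 [ 18.0776  17.4162]
 [-22.0107  15.7562]]
[ 542.5165 -248.1996]
top box [[ 31.1765  25.9641]
 [ 29.2003 -25.8504]
 [-31.1602 -25.8517]
 [-29.2166  25.738 ]] 
base L [[ 22.7576  17.4485]
 [-23.0708  16.1855]]
```

```bash
python3 - <<'E'
from h import *
a=np.radians(4.4)
rows(np.array([.541,-.2505,.125]),mk([0,0,-1],[np.cos(a),np.sin(a),0]),g=0)
E
```

```text
dist 301.4 ang 0.9
13.3 -40.6 5.4 0.02 0.00 0.00 0; 13.3 -40.6 5.5 0.02 0.00 0.00 0; 13.3 -40.6 5.6 0.02 0.00 0.00 0; 13.3 -40.6 5.7 0.02 0.00 0.00 0; 13.3 -40.5 5.8 0.02 0.00 0.00 0
13.3 -40.5 5.9 0.02 0.00 0.00 0; 13.3 -40.5 6.0 0.02 0.00 0.00 0
```

```bash
python3 -m jog '10 -40.6 5.4 0.02 0 0 0; 10 -40.6 5.5 0.02 0 0 0; 10 -40.6 5.6 0.02 0 0 0; 10 -40.6 5.7 0.02 0 0 0; 10 -40.5 5.8 0.02 0 0 0'; python3 -m jog '10 -40.5 5.9 0.02 0 0 0; 10 -40.5 6 0.02 0 0 0; 8 0 0 0 0 0 0; 0 0 0 0 0 0 0; 0 0 0 0 0 0 0'; python3 - <<'E'
from h import *
st()
a=np.radians(4.4)
rows(np.array([.541,-.2505,.1]),mk([0,0,-1],[np.cos(a),np.sin(a),0]),g=0)
im,d=bot.read_camera("scene");cv2.imwrite('pics/p9.png',cv2.resize(im[170:270,170:310,::-1],(700,500)))
E
```

```text
t: 9.7
eef_pos: [0.5216, -0.1778, 0.1675]
tool_rot: [0.707, -0.026, 0.707, 0.026]
contact_force: [0.2, 1.7, 0.3]
gripper_width: 0.001
t: 10.2
eef_pos: [0.5393, -0.2547, 0.1402]
tool_rot: [0.707, -0.024, 0.707, 0.025]
contact_force: [-0.3, 0.2, -0.2]
gripper_width: -0.005
t 10.20 p [ 0.5393 -0.2547  0.1402] 
 [[ 0.     -0.0699  0.9976]
 [ 0.0011  0.9976  0.0699]
 [-1.      0.0011  0.0001]] 
q [ 0.2485  0.4497  0.1156  1.8387 -0.0678  0.8573  0.4671] F [-0.2593  0.1818 -0.2254] w -0.004600036339777227
dist 40.4 ang 0.4
40.2 4.0 2.0 -0.07 0.00 -0.01 0
```

View pics/p9.png

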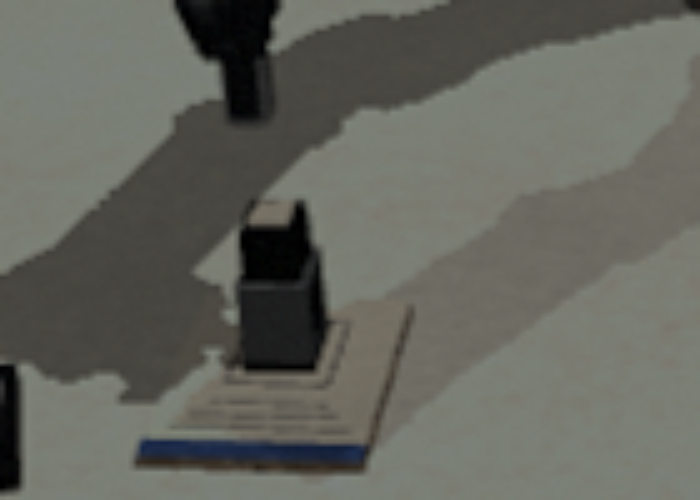

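The fingertips (248,120) are above the cap (275,210), and the stamper stands in the box. I'll come down over the cap centre.

```bash
python3 -m jog '25 3 1.5 -0.07 0 0 0; 15 1 0.5 0 0 0 0; 0 0 0 0 0 0 0; 0 0 0 0 0 0 0'; python3 -m jog '5 0 0 0 0 0 0; 2 0 0 0 0 0 0; 2 0 0 0 0 0 0; 0 0 0 0 0 0 0; 0 0 0 0 0 0 0'; python3 -c "
from h import *
st()
im,d=bot.read_camera('scene');cv2.imwrite('pics/p10.png',cv2.resize(im[190:260,190:260,::-1],(560,560)))"
```

```text
t: 10.65
eef_pos: [0.5414, -0.2519, 0.1011]
tool_rot: [0.707, -0.027, 0.706, 0.027]
contact_force: [0.5, 0.0, -0.1]
gripper_width: -0.002
t: 11.15
eef_pos: [0.5414, -0.2525, 0.092]
tool_rot: [0.707, -0.026, 0.706, 0.027]
contact_force: [0.3, 0.6, 0.5]
gripper_width: -0.001
t 11.15 p [ 0.5414 -0.2525  0.092 ] 
 [[ 0.002  -0.0749  0.9972]
 [ 0.0005  0.9972  0.0749]
 [-1.      0.0004  0.0021]] 
q [ 0.2527  0.5142  0.1049  1.8678 -0.0765  0.7617  0.4745] F [0.2555 0.5942 0.5308] w -0.0007413238305783839
```

View pics/p10.png

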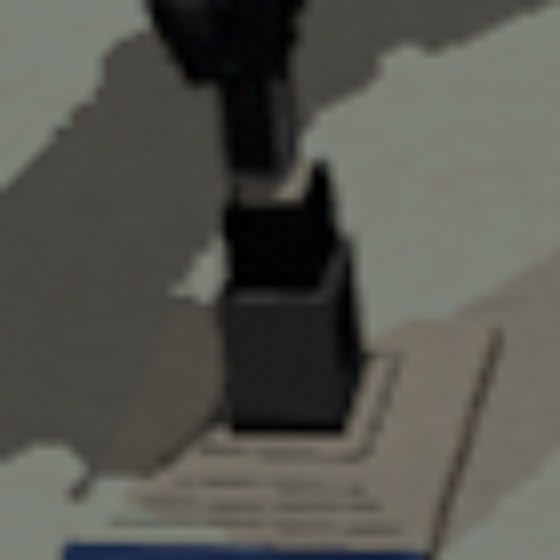

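```bash
python3 -m jog '0 3 0 0 0 0 0; 0 0 0 0 0 0 0; 3 0 0 0 0 0 0; 1 0 0 0 0 0 0; 0 0 0 0 0 0 0'; python3 -m jog '2 0 0 0 0 0 0; 2 0 0 0 0 0 0; 0 0 0 0 0 0 0; 0 0 0 0 0 0 0'
```

```text
t: 11.7
eef_pos: [0.5416, -0.2493, 0.0881]
tool_rot: [0.708, -0.026, 0.706, 0.027]
contact_force: [-0.2, 0.8, 3.4]
gripper_width: 0.0
t: 12.1
eef_pos: [0.5416, -0.2494, 0.0842]
tool_rot: [0.708, -0.026, 0.706, 0.027]
contact_force: [-0.5, 0.6, 5.8]
gripper_width: -0.001
```

```bash
python3 -m jog '2 0 0 0 0 0 0; 1 0 0 0 0 0 0; 0 0 0 0 0 0 0; 0 0 0 0 0 0 0'; python3 -m jog '1 0 0 0 0 0 0; 0 0 0 0 0 0 0; 0 0 0 0 0 0 0';  python3 -m jog '1 0 0 0 0 0 0; 0 0 0 0 0 0 0; 0 0 0 0 0 0 0'
```

```text
t: 12.5
eef_pos: [0.5416, -0.2494, 0.0814]
tool_rot: [0.708, -0.026, 0.706, 0.027]
contact_force: [-1.4, 0.5, 7.5]
gripper_width: 0.003
t: 12.8
eef_pos: [0.5416, -0.2493, 0.0805]
tool_rot: [0.708, -0.026, 0.706, 0.027]
contact_force: [-1.7, 0.7, 7.6]
gripper_width: 0.002
t: 13.1
eef_pos: [0.5417, -0.2494, 0.0801]
tool_rot: [0.708, -0.026, 0.706, 0.027]
contact_force: [-2.4, 1.7, 13.2]
gripper_width: 0.0
```

```bash
python3 -m jog '0.3 0 0 0 0 0 0; 0 0 0 0 0 0 0; 0 0 0 0 0 0 0'; python3 -c "
from h import *
im,d=bot.read_camera('scene');cv2.imwrite('pics/p11.png',cv2.resize(im[190:260,190:260,::-1],(560,560)))"
```

```text
t: 13.4
eef_pos: [0.5418, -0.2494, 0.08]
tool_rot: [0.708, -0.026, 0.705, 0.027]
contact_force: [-2.4, 2.5, 14.8]
gripper_width: -0.002
```

View pics/p11.png

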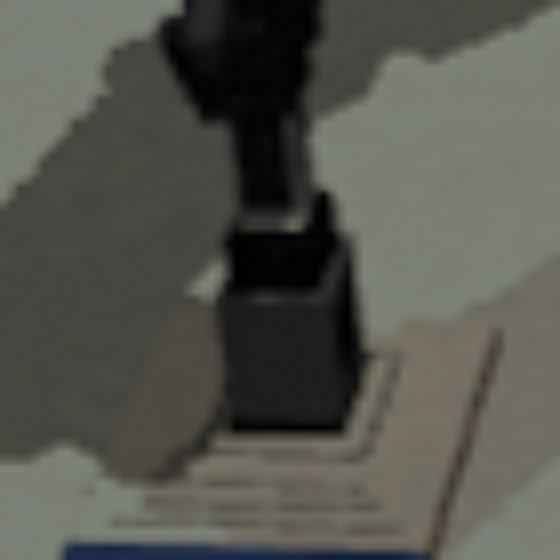

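Bottomed: z stopped at 0.080 and the force jumped from 7.6 to 14.8 N, and the picture shows the cap flush on its stop. Releasing it.

```bash
python3 -m jog '-3 0 0 0 0 0 0; -5 0 0 0 0 0 0; -8 0 0 0 0 0 0; -20 0 0 0 0 0 0; -30 0 0 0 0 0 85'; python3 -m jog '0 0 0 0 0 0 85; 0 0 0 0 0 0 85; 0 0 0 0 0 0 85'; python3 - <<'E'
from h import *
st()
a=np.radians(4.4)
rows(np.array([.5410,-.250,.028]),mk([0,0,-1],[np.cos(a),np.sin(a),0]),g=85)
im,d=bot.read_camera('scene');cv2.imwrite('pics/p12.png',cv2.resize(im[170:260,180:270,::-1],(600,600)))
E
```

```text
t: 13.95
eef_pos: [0.5392, -0.249, 0.1434]
tool_rot: [0.706, -0.026, 0.708, 0.027]
contact_force: [1.1, 0.1, 0.7]
gripper_width: 0.156
t: 14.25
eef_pos: [0.5402, -0.2492, 0.1436]
tool_rot: [0.707, -0.026, 0.707, 0.027]
contact_force: [-0.8, -0.8, -0.2]
gripper_width: 0.683
t 14.25 p [ 0.5402 -0.2492  0.1436] 
 [[ 0.0001 -0.075   0.9972]
 [ 0.0011  0.9972  0.075 ]
 [-1.      0.0011  0.0002]] 
q [ 0.2393  0.4431  0.1152  1.8398 -0.0664  0.8627  0.4617] F [-0.8437 -0.8077 -0.2186] w 0.682637556769585
dist 115.6 ang 0.1
38.5 -0.3 0.2 -0.01 0.00 -0.00 85; 38.5 -0.3 0.2 -0.01 0.00 -0.00 85; 38.5 -0.3 0.2 -0.01 0.00 -0.00 85
```

View pics/p12.png

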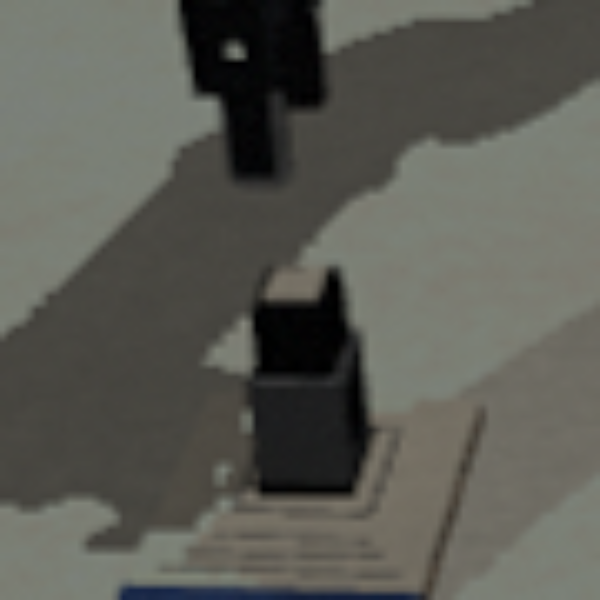

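The cap has sprung back up (its top is at 295,285) and the stamper hasn't moved. Regrasping from straight above.

```bash
python3 -m jog '0 -0.5 0.4 0 0 0 85; 10 0 0 0 0 0 85; 35 0 0 0 0 0 85; 35 0 0 0 0 0 85; 20 0 0 0 0 0 85'; python3 -m jog '10 0 0 0 0 0 85; 5 0 0 0 0 0 85; 0 0 0 0 0 0 85; 0 0 0 0 0 0 85'; python3 -c "
from h import *
im,d=bot.read_camera('scene');cv2.imwrite('pics/p13.png',cv2.resize(im[170:260,180:270,::-1],(600,600)))"
```

```text
t: 14.8
eef_pos: [0.5398, -0.249, 0.0411]
tool_rot: [0.706, -0.026, 0.707, 0.027]
contact_force: [-0.4, -0.4, 0.1]
gripper_width: 0.998
t: 15.2
eef_pos: [0.5425, -0.2502, 0.0305]
tool_rot: [0.708, -0.027, 0.705, 0.026]
contact_force: [0.4, 0.2, 0.4]
gripper_width: 0.995
```

View pics/p13.png

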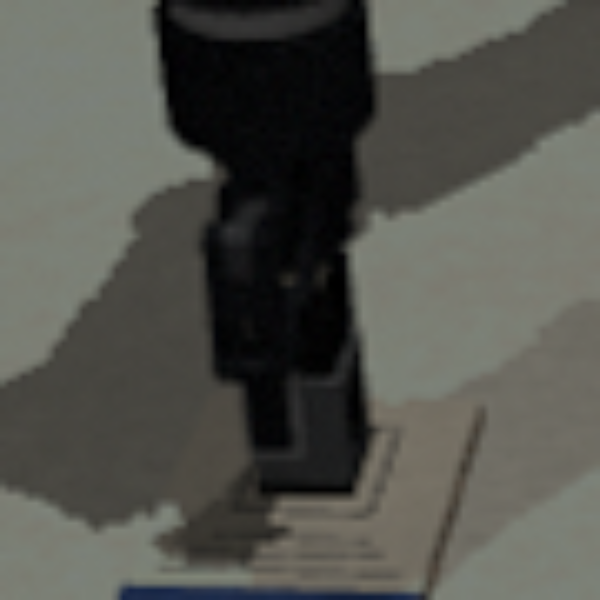

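```bash
python3 -m jog '2 3 -1 0 0 0 85; 0 0 0 0 0 0 85; 0 0 0 0 0 0 36; 0 0 0 0 0 0 36; 0 0 0 0 0 0 36' 50; python3 -m jog '0 0 0 0 0 0 36; 0 0 0 0 0 0 36; 0 0 0 0 0 0 36; 0 0 0 0 0 0 36'; python3 -c "
from h import *
st()
im,d=bot.read_camera('scene');cv2.imwrite('pics/p14.png',cv2.resize(im[170:260,180:270,::-1],(600,600)))"
```

```text
t: 15.75
eef_pos: [0.5407, -0.247, 0.0278]
tool_rot: [0.707, -0.026, 0.706, 0.027]
contact_force: [4.1, -0.8, -0.4]
gripper_width: 0.511
t: 16.15
eef_pos: [0.5407, -0.247, 0.0279]
tool_rot: [0.707, -0.026, 0.706, 0.027]
contact_force: [-0.5, -0.5, 4.8]
gripper_width: 0.509
t 16.15 p [ 0.5407 -0.247   0.0279] 
 [[ 0.0023 -0.075   0.9972]
 [ 0.0005  0.9972  0.075 ]
 [-1.      0.0003  0.0024]] 
q [ 0.2556  0.6056  0.0907  1.9007 -0.0888  0.6371  0.4766] F [-0.4852 -0.4645  4.8204] w 0.5088503392076323
```

View pics/p14.png

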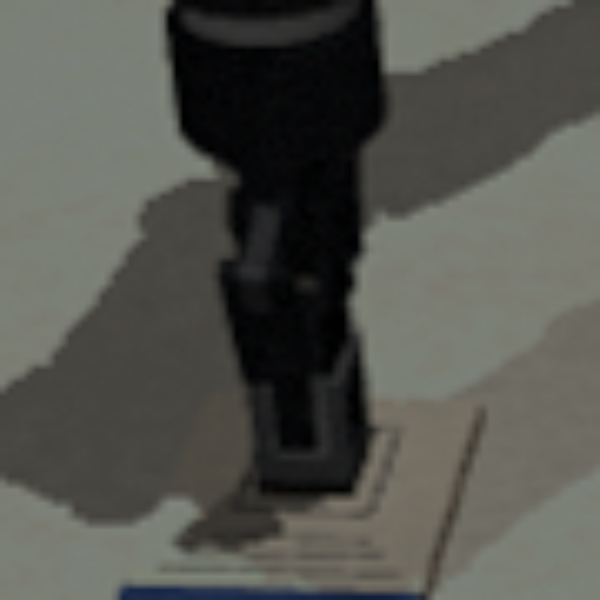

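```bash
python3 -m jog '-3 0 0 0 0 0 36; -15 0 0 0 0 0 36; -35 0 0 0 0 0 36; -45 0 0 0 0 0 36; -30 0 0 0 0 0 36'; python3 - <<'E'
from h import *
st()
a=np.radians(-8)
rows(np.array([.591,.243,.12]),mk([0,0,-1],[np.cos(a),np.sin(a),0]),n=14,g=36)
E
```

```text
t: 16.7
eef_pos: [0.5408, -0.2474, 0.159]
tool_rot: [0.708, -0.027, 0.705, 0.026]
contact_force: [1.0, -0.6, -2.5]
gripper_width: 0.511
t 16.70 p [ 0.5408 -0.2474  0.159 ] 
 [[ 0.0043 -0.0747  0.9972]
 [-0.0003  0.9972  0.0747]
 [-1.     -0.0006  0.0042]] 
q [ 0.2319  0.4217  0.1201  1.8321 -0.0648  0.8874  0.4571] F [ 1.0281 -0.6309 -2.5176] w 0.5106963137290637
dist 494.5 ang 12.3
2.8 34.7 6.2 0.15 0.00 0.00 36; 2.8 34.8 5.7 0.15 0.00 0.00 36; 2.8 34.8 5.1 0.15 0.00 0.00 36; 2.8 34.9 4.6 0.15 0.00 0.00 36; 2.8 35.0 4.1 0.15 0.00 0.00 36
2.8 35.0 3.5 0.15 0.00 0.00 36; 2.8 35.1 3.0 0.15 0.00 0.00 36; 2.8 35.1 2.4 0.15 0.00 0.00 36; 2.8 35.2 1.9 0.15 0.00 0.00 36; 2.8 35.2 1.4 0.15 0.00 0.00 36
2.8 35.2 0.8 0.15 0.00 0.00 36; 2.8 35.2 0.3 0.15 0.00 0.00 36; 2.8 35.2 -0.2 0.15 0.00 0.00 36; 2.8 35.2 -0.8 0.15 0.00 0.00 36
```

```bash
python3 -m jog '1 20 6 0.15 0 0 36; 1 34 6 0.15 0 0 36; 1 34.8 5 0.15 0 0 36; 1 34.9 5 0.15 0 0 36; 1 35 4 0.15 0 0 36'; python3 -m jog '1 35 4 0.15 0 0 36; 2 35 3 0.15 0 0 36; 2 35 2.5 0.15 0 0 36; 2 35 2 0.15 0 0 36; 2 35 1.5 0.15 0 0 36';python3 -m jog '2 35 1 0.15 0 0 36; 2 35 0 0.15 0 0 36; 2 35 0 0.15 0 0 36; 2 35 -1 0.15 0 0 36; 2 15 0 0 0 0 36'; python3 - <<'E'
from h import *
st()
a=np.radians(-8)
rows(np.array([.591,.243,.06]),mk([0,0,-1],[np.cos(a),np.sin(a),0]),g=36)
E
```

```text
t: 17.2
eef_pos: [0.5595, -0.086, 0.1514]
tool_rot: [0.708, 0.002, 0.706, -0.001]
contact_force: [0.0, -0.3, -1.8]
gripper_width: 0.505
t: 17.7
eef_pos: [0.5786, 0.0885, 0.1425]
tool_rot: [0.707, 0.029, 0.706, -0.029]
contact_force: [-0.4, -0.5, -2.7]
gripper_width: 0.504
t: 18.2
eef_pos: [0.5949, 0.2462, 0.1325]
tool_rot: [0.706, 0.051, 0.705, -0.049]
contact_force: [-0.5, 0.3, -2.6]
gripper_width: 0.509
t 18.20 p [0.5949 0.2462 0.1325] 
 [[ 0.0017  0.1399  0.9902]
 [ 0.0029  0.9902 -0.1399]
 [-1.      0.0031  0.0013]] 
q [-0.5305  0.5258  0.0578  1.726  -0.0397  0.888  -0.5959] F [-0.5225  0.2909 -2.598 ] w 0.5085840547836322
dist 72.7 ang 0.2
36.2 -2.0 -1.8 -0.00 0.01 -0.01 36; 36.2 -1.9 -1.7 -0.00 0.01 -0.01 36
```

```bash
python3 -m jog '36 -2.5 -2 0 0 0 36; 36 -2 -2 0 0 0 36; 0 0 0 0 0 0 36; 0 0 0 0 0 0 36'; python3 - <<'E'
from h import *
st()
out=[]
for n,(x,y) in (('scene',(390,205)),('top',(215,205))):
    im,d=bot.read_camera(n);im=im[:,:,::-1]
    out.append(np.clip(cv2.resize(im[y:y+75,x:x+50],None,fx=8,fy=8,interpolation=cv2.INTER_CUBIC).astype(float)*1.8,0,255).astype('u1'))
cv2.imwrite('pics/p15.png',np.hstack(out))
E
```

```text
t: 18.6
eef_pos: [0.5913, 0.2366, 0.0604]
tool_rot: [0.706, 0.051, 0.705, -0.052]
contact_force: [0.6, -0.3, -2.2]
gripper_width: 0.511
t 18.60 p [0.5913 0.2366 0.0604] 
 [[ 0.001   0.1451  0.9894]
 [-0.0004  0.9894 -0.1451]
 [-1.     -0.0002  0.001 ]] 
q [-0.5173  0.6093  0.0526  1.7807 -0.043   0.7519 -0.5884] F [ 0.5872 -0.308  -2.1659] w 0.5109497895049195
```

View pics/p15.png

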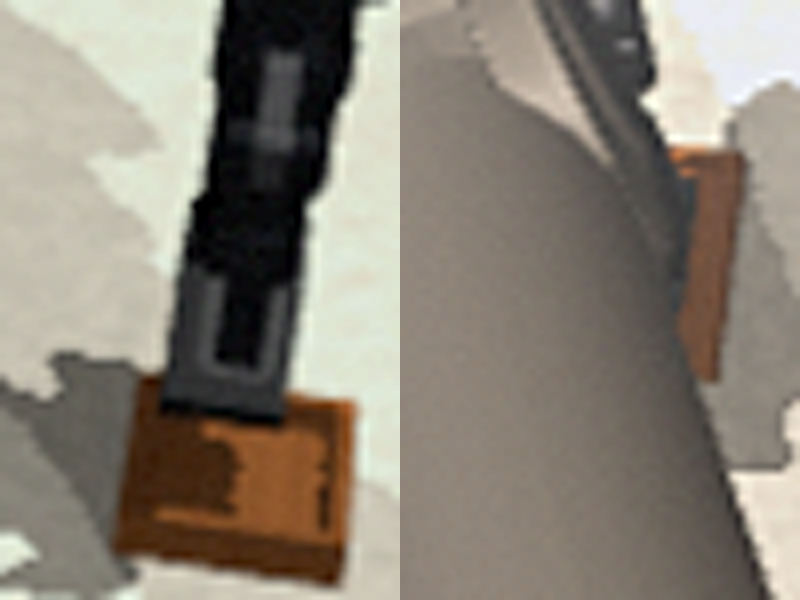

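```bash
python3 - <<'E'
from h import *
f=lambda pts,z:plane('scene',np.array(pts)/8-.5+np.array((390,205)),z)
p=f([(160,410),(283,419)],.0405);print(p,np.linalg.norm(p[1]-p[0]))
m=p.mean(0);a=np.radians(-8.3);print('foot centre',m-0.022*np.array([np.cos(a),np.sin(a),0]))
r=f([(138,375),(357,402),(345,545),(115,515)],.016);print('rest',r.mean(0),np.linalg.norm(np.roll(r,-1,0)-r,axis=1))
E
```

```text
[[0.6058 0.212  0.0405]
 [0.6061 0.2481 0.0405]] 0.036107952958754526
foot centre [0.5842 0.2333 0.0405]
rest [0.5919 0.2393 0.016 ] [0.0674 0.0772 0.0669 0.077 ]
```

```bash
python3 -m jog '0 6.5 3 0 0 0 36; 8 0 0 0 0 0 36; 7 0 0 0 0 0 36; 0 0 0 0 0 0 36; 0 0 0 0 0 0 36'; python3 - <<'E'
from h import *
st()
im,d=bot.read_camera('scene');im=im[205:280,390:440,::-1]
c=np.clip(cv2.resize(im,None,fx=8,fy=8,interpolation=cv2.INTER_CUBIC).astype(float)*1.8,0,255).astype('u1')
cv2.imwrite('pics/p16.png',c)
E
```

```text
t: 19.2
eef_pos: [0.5949, 0.2432, 0.0445]
tool_rot: [0.706, 0.051, 0.705, -0.051]
contact_force: [0.3, 0.0, -1.9]
gripper_width: 0.506
t 19.20 p [0.5949 0.2432 0.0445] 
 [[ 0.0009  0.1444  0.9895]
 [-0.      0.9895 -0.1444]
 [-1.      0.0001  0.0009]] 
q [-0.5219  0.6389  0.0505  1.7718 -0.0444  0.7313 -0.5932] F [ 0.3251  0.0143 -1.8517] w 0.5057984533757374
```

View pics/p16.png

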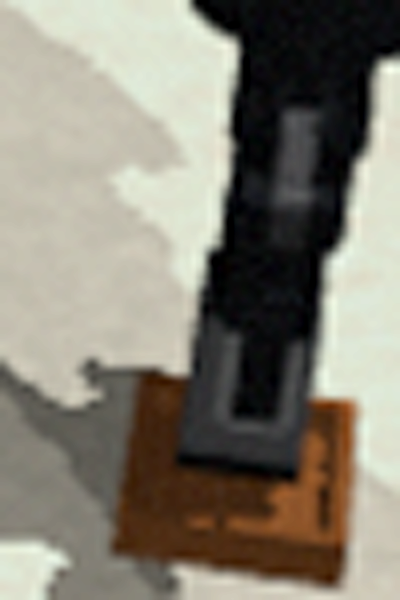

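```bash
python3 - <<'E'
from h import *
f=lambda pts,z:plane('scene',np.array(pts)/8-.5+np.array((390,205)),z)
p=f([(178,464),(300,477)],.0246);print(p,np.linalg.norm(p[1]-p[0]))
m=p.mean(0);a=np.radians(-8.3);print('foot centre',m-0.022*np.array([np.cos(a),np.sin(a),0]))
E
```

```text
[[0.6102 0.2189 0.0246]
 [0.6126 0.2547 0.0246]] 0.03582700561628522
foot centre [0.5897 0.24   0.0246]
```

The foot centre is within 2 mm of the rest centre in the same view, so I'm lowering it.

```bash
python3 -m jog '6 0 1.5 0 0 0 36; 7 0 0 0 0 0 36; 4 0 0 0 0 0 36; 0 0 0 0 0 0 36; 0 0 0 0 0 0 36'; python3 -m jog '1 0 0 0 0 0 36; 0 0 0 0 0 0 36; 0 0 0 0 0 0 36'
```

```text
t: 19.75
eef_pos: [0.5967, 0.2433, 0.0278]
tool_rot: [0.706, 0.051, 0.705, -0.051]
contact_force: [0.2, 0.8, -1.2]
gripper_width: 0.51
t: 20.05
eef_pos: [0.5969, 0.2434, 0.0272]
tool_rot: [0.706, 0.051, 0.705, -0.051]
contact_force: [0.7, 0.8, -2.3]
gripper_width: 0.508
```

```bash
python3 -m jog '1 0 0 0 0 0 36; 0 0 0 0 0 0 36; 0 0 0 0 0 0 36'; python3 -m jog '0.5 0 0 0 0 0 36; 0 0 0 0 0 0 36'
```

```text
t: 20.35
eef_pos: [0.5968, 0.2433, 0.026]
tool_rot: [0.706, 0.051, 0.705, -0.051]
contact_force: [0.5, -0.3, -2.4]
gripper_width: 0.508
t: 20.55
eef_pos: [0.5969, 0.2434, 0.0259]
tool_rot: [0.706, 0.051, 0.705, -0.051]
contact_force: [-1.4, -0.5, 2.1]
gripper_width: 0.51
```

```bash
python3 -m jog '0 0 0 0 0 0 50; 0 0 0 0 0 0 85; 0 0 0 0 0 0 85; 0 0 0 0 0 0 85; 0 0 0 0 0 0 85'; python3 -m jog '-5 0 0 0 0 0 85; -20 0 0 0 0 0 85; -35 0 0 0 0 0 85; -45 0 0 0 0 0 85; -45 0 0 0 0 0 85'; python3 -m jog '0 -40 0 0 0 0 85; 0 -45 0 0 0 0 85; 0 -45 0 0 0 0 85; 0 -45 0 0 0 0 85; 0 -30 0 0 0 0 85'; python3 -m jog '0 0 0 0 0 0 85; 0 0 0 0 0 0 85'; python3 - <<'E'
from h import *
st()
out=[]
for n,(x,y) in (('scene',(390,205)),('top',(215,205))):
    im,d=bot.read_camera(n);im=im[:,:,::-1];cv2.imwrite(f'pics/{n}_end.png',im)
    out.append(np.clip(cv2.resize(im[y:y+75,x:x+50],None,fx=8,fy=8,interpolation=cv2.INTER_CUBIC).astype(float)*1.8,0,255).astype('u1'))
cv2.imwrite('pics/p17.png',np.hstack(out))
E
```

```text
t: 21.05
eef_pos: [0.5969, 0.2433, 0.0255]
tool_rot: [0.706, 0.051, 0.705, -0.051]
contact_force: [-0.2, 0.1, 1.0]
gripper_width: 0.993
t: 21.55
eef_pos: [0.5961, 0.243, 0.1771]
tool_rot: [0.706, 0.051, 0.705, -0.051]
contact_force: [0.9, 1.1, -0.6]
gripper_width: 0.989
t: 22.05
eef_pos: [0.5663, 0.0364, 0.1759]
tool_rot: [0.706, 0.052, 0.704, -0.052]
contact_force: [0.6, -0.3, 0.9]
gripper_width: 0.995
t: 22.25
eef_pos: [0.5671, 0.0399, 0.1758]
tool_rot: [0.706, 0.052, 0.704, -0.051]
contact_force: [-0.7, 0.6, -0.4]
gripper_width: 0.995
t 22.25 p [0.5671 0.0399 0.1758] 
 [[ 0.0026  0.1459  0.9893]
 [ 0.001   0.9893 -0.1459]
 [-1.      0.0014  0.0024]] 
q [-0.2668  0.3617  0.109   1.8782 -0.0498  0.9015 -0.2804] F [-0.6544  0.6084 -0.3846] w 0.9949588532615115
```

View pics/p17.png

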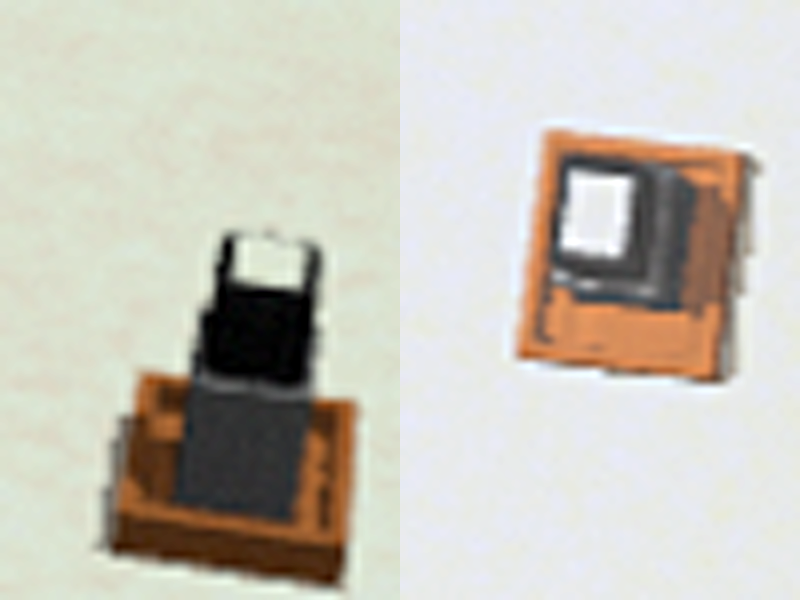

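View pics/top_end.png

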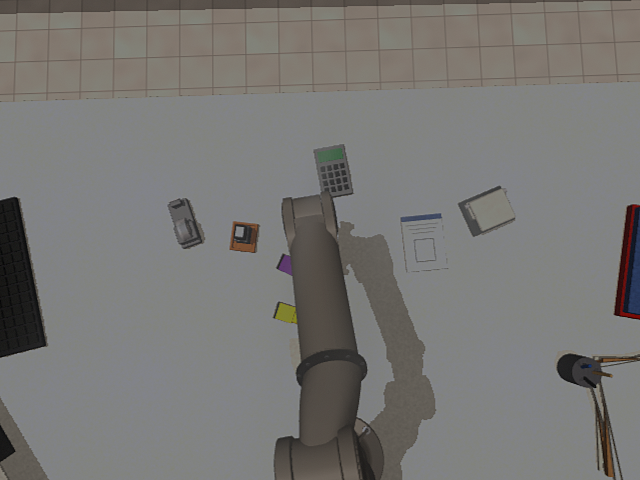

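```bash
python3 - <<'E'
from h import *
im,d=bot.read_camera('top')
v,u=np.mgrid[215:255,228:262];o,r=ray('top',np.c_[u.ravel(),v.ravel()]);p=o+r*d[215:255,228:262].ravel()[:,None]
for lo,hi in((.08,.097),(.052,.064)):
    q=p[(p[:,2]>lo)&(p[:,2]<hi)];print(len(q),q.mean(0),q.std(0),q.min(0),q.max(0))
q=p[(p[:,2]>.082)&(p[:,2]<.097)];A=np.c_[q[:,:2]-q[:,:2].mean(0),np.ones(len(q))];print('tilt',np.degrees(np.linalg.lstsq(A,q[:,2],rcond=None)[0][:2]),cv2.minAreaRect((q[:,:2]*1000).astype('f4')))
im,d=bot.read_camera('scene')
v,u=np.mgrid[225:275,400:440];o,r=ray('scene',np.c_[u.ravel(),v.ravel()]);p=o+r*d[225:275,400:440].ravel()[:,None]
q=p[(p[:,2]>.022)&(p[:,2]<.055)];print('front face',len(q),q.min(0),q.max(0),np.percentile(q[:,0],[10,50,90]))
E
```

```text
157 [0.5966 0.2421 0.0872] [0.0105 0.0087 0.0033] [0.5768 0.2267 0.0803] [0.6166 0.2586 0.0945]
51 [0.5902 0.2328 0.0571] [0.0142 0.0101 0.0027] [0.5741 0.2232 0.0524] [0.6171 0.261  0.064 ]
tilt [ 0.8534 -1.8217] ((596.4882202148438, 242.3404998779297), (30.230934143066406, 37.42196273803711), 80.91710662841797)
front face 185 [0.5869 0.2189 0.0222] [0.6243 0.2541 0.055 ] [0.615  0.618  0.6209]
```

```bash
python3 -c "
from station import bot
bot.hand_in()"
```

```text
the job is handed in; nothing more can be done
```

I stood the stamper upright in the printed box, pressed it once, put it away in the rest and handed the job in. That took about 22 s of the 72 s allowed.

- **Placing in the box:** The foot sat inside the outline, within about 3 mm of the box centre and 1–2° of square. The two cameras disagreed by a few mm in absolute position, so I judged the fit relative to the box within each view.
- **Pressing:** The cap stopped at z = 0.080 m, the full 10 mm of travel. The force rose from 7.6 N to a peak reading of 14.8 N at the stop. The next picture showed the cap back up with the stamper unmoved.
- **In the rest:** The stamper touched down at the height expected for the tray floor. After letting go, the cap top measured z ≈ 0.087 m (0.088 expected). It looks upright: a plane fitted to the noisy cap depth showed 1–2° of tilt.
- **Position in the tray:** It stands about 5 mm off the tray centre in x by the top camera, with about 6 mm left to the wall. The scene camera had put it within 2 mm just before lowering.
- **Everything else:** The gripper is open and clear of everything. In the last top view the tape dispenser, calculator and punch look unmoved. The arm hides part of the purple and yellow look-alikes there, and nothing went near them.

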